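Fit the turntable's drive hub on the flat of the shaft and hold it for tightening

TASK

The sample turntable's drive is to get its hub. Take the red protective cap off the shaft and stand it upright on the bench; then pinch the bare shaft, feel for its flat with the fingers and turn it until the flat faces the gap at the front of the drive's rim. Pick up the aluminium hub, slip it over the shaft with its brass set screw on the flat and pointing out through the gap, fully down on the shoulder, and finish still gripping the hub and pressing it lightly down, ready for the screw to be tightened, without letting go; leave the bottle, the beaker and the hex key where they are.

Things in the scene. Friction and masses are not known exactly. Their poses are not given: they have to be found in the camera images.
- drive: Fixed white box 150 x 150 x 70 mm high, blue panel in front. Origin on the bench under the shaft axis, its middle; x runs from front to back (front looks to -x), z up. A drip rim on top, 124 mm across, 79 mm above the bench, is open only at the front (40 mm gap). The vertical shaft turns in a dark round shoulder, 38 mm across, top 80 mm above the bench (brass ring on it: looks only).
- shaft_end (a point): On the shaft's axis at its top, 120 mm above the bench; fixed to the drive, so its axes do not show the shaft's angle. Steel shaft 16 mm thick, 40 mm long, with a flat 14 mm wide along all of it (D section, 12 mm from flat to round back): pinching fingers close farthest, to about 12 mm, with one finger square on the flat; the width grows evenly either way, to 16 mm at 60 degrees off.
- shaft_root (a point): On the shaft's axis at its foot, on the shoulder, 80 mm above the bench; fixed to the drive, with the drive's axes. The shaft turns both ways by hand with slight friction (0.1 N m) and stays where left; a firm pinch can turn it a little. At the start its flat has turned 35 to 86 degrees anticlockwise (from above) away from the front: from the drive's -x towards its -y.
- cap_mid (a point): Centre of the red plastic cap over the shaft: 26 mm across, 50 mm tall, this point 25 mm above its open lower end, z towards its closed top. Bore 20 mm across and 42 mm deep; it stands loosely on the shoulder and lifts straight off. 20 g.
- hub_mid (a point): Centre of the aluminium hub, 36 mm tall, 18 mm above its underside, upright on the bench: flange 50 mm across, 6 mm thick, below a neck 30 mm across. Bore 17.4 mm, round for its lowest 10 mm, D-shaped above (its flat 4.6 mm from the axis, on the set screw's side, the hub's -x): it goes on only with that side over the shaft's flat, within about 8 degrees.
- set_screw (a point): Outer end of the brass set screw (7 mm thick) that stands out from the neck: 21 mm from the hub's axis along the hub's -x, 20 mm above its underside; axes as the hub's.
- bottle_mid (a point): Amber reagent bottle with a blue cap, 56 mm across, 115 mm tall; this point half-way up its axis. Loose; not to be moved.
- beaker_mid (a point): Small glass beaker, 52 mm across, 70 mm tall; this point half-way up its axis. Loose; not to be moved.
- hexkey_mid (a point): Hex key with a yellow T-handle, lying flat: rod 6 mm thick, about 135 mm long along its y, handle 90 mm (along x) x 22 mm x 18 mm centred 42 mm to +y of this point; the rod's tip lies 103 mm to -y of it. Loose; not to be moved.
Mind the look-alikes: they are no part of the job. Leave any blue or orange look-alike of the part that bears hub_mid alone. Of the things shaped like the part that bears cap_mid, the red one is meant.

How it is judged:
By the outcome, as a careful person would: the job done as asked, in the order asked, and still so for the second after the job is handed in, while the arm keeps its last pose, push and grip.
It also fails if it takes over 72 s, if anything falls off the work surface, if the arm or the gripper's body presses on something with over 40 N, if the wrist force passes 120 N, or if a joint passes its speed limit or range.

ROBOT

A 6-joint arm with a two-finger parallel gripper is mounted at the origin on the work surface. World frame = base frame: x ahead of the robot, y to its left, z up, the work surface at z = 0. Lengths are in m, angles in rad, forces in N, time in s.
With the tool pointing down it reaches from about 0.4 to 0.825 m from the base axis. Payload 7 kg.
Tool frame: the origin (TCP) lies between the finger pads; the fingertips stand 25 mm ahead of it and the grasp point (between the pads) lies 6 mm ahead of it (arm.tip_extent is the z of the fingertips in the tool frame, in m); z points along the fingers, x is the direction in which the jaws open and shut, and the axes are right-handed (so a half turn about z gives the same grasp; the last joint's range is limited). The gripper opens to 88 mm and grips with 3 to 60 N. Pads are 19 mm wide; open, the fingers measure 130 mm over their backs; the gripper's body (78 mm by 193 mm) begins 47 mm behind the grasp point.
Start: joints at [-1.032, 0.359, 0.012, 0, -1.224, -0.288], TCP at [0.167, -0.654, 0.252] pointing down, gripper open.
Joint ranges: [-3.07, 3.07], [-1.43, 2.12], [-1.02, 1.25], [-3.03, 1.67], [-3.05, -0], [-3.03, 3.03]. Speed limits (rad/s): [2.39, 2.39, 3.01, 3.14, 3.14, 3.14].

INTERFACE

Orientations are given as [roll, pitch, yaw] about the fixed x, y, z axes, in that order (R = Rz(yaw) Ry(pitch) Rx(roll)).
In Python, from station import monitor, grab_frame, job_done, arm gives the robot as it stands.
- The arm moves only by the shell command python3 -m jog 'ROWS' [FORCE]. ROWS is JSON, a list that holds one entry, the list of rows, each a list of 7 numbers: the shift along the world's x, y, z in m, then the turn, a rotation vector about the world's x, y, z in rad, then the opening, from 0 (shut) to 1 (fully open). In form: [[[dx, dy, dz, ax, ay, az, claw], ...]]. A call has 1 to 20 rows; each row shifts and turns the commanded pose from where the row before left it; what a row does not reach is not made up. A row lasts 1/8 s, in which the tool goes at most 62.5 mm and 10.7 degrees, less where a joint would pass 70% of its speed; a pose out of reach is approached as far as the arm can. A call is refused whole if a number of a shift passes 0.0625 or a number of a turn 0.188, either way. A call with a gripper value outside its range is refused whole. The fingers move at their own pace and stop on an object; FORCE is the grip in N (left out, the last holds). Time passes only in rows, so rows that do not move let the fingers close. It gives the time, the measured TCP pose, the force and the opening at its end, in the units of the state.
- monitor.get_state(): the state, without advancing time (a new reading comes with each control period).
- grab_frame(name): name is "scene" or "side" or "wrist"; returns a dict with "pixels" (420x560x3 uint8, red, green, blue), "K" (3x3 intrinsics, pixels), "view" (4x4, takes a point from world to camera coordinates); the wrist camera has in their place "hand_eye" (4x4, takes a point from camera to tool coordinates, whose origin is the TCP and whose axes are the tool frame's). Camera axes: x right, y down, z forward; pixel columns grow to the right and rows downward; lengths in m; the calibration is good to about 2 mm. A picture is of the moment at which its call begins: read the wrist's pose just before it. There is no depth.
- job_done(): hands the job in, once; it reports no verdict.
The state is a dict: "t": time; "q": joint angles; "qd": joint speeds; "joint_efforts": joint torques, N m; "eef_pos": TCP position; "ee_rot": TCP orientation; "force": force on the tool from outside, world axes, zero at the start; "moment": the same for the moment, N m; "width": finger opening in m.
Only numpy, scipy, OpenCV 4.12 (cv2) and the standard library are available. Lean on these libraries where they do the work, as an engineer would, in place of code of your own. Each camera call takes 0.05 s, during which the arm holds its last target.

## Working session

There is one attempt and no reset: what is moved stays moved. The work goes in short steps, Python scripts to look and compute and a shell command to move; the robot and the scene stay as the last step left them, time stands still between calls to the robot, and variables do not carry over. Pictures are saved under pics/ and viewed, and the job is handed in when it is done.

```bash
ls; mkdir -p pics; cat > h.py <<'E'
import numpy as np, cv2
from station import monitor, grab_frame, job_done, arm
from scipy.spatial.transform import Rotation as Ro
def save(f,name,crop=None,scale=1):
    p=f["pixels"][:,:,::-1]
    if crop: x0,y0,x1,y1=crop; p=p[y0:y1,x0:x1]
    if scale!=1: p=cv2.resize(p,None,fx=scale,fy=scale,interpolation=cv2.INTER_CUBIC)
    cv2.imwrite("pics/"+name,p)
def st():
    s=monitor.get_state(); return s
def camT(f,s=None):
    "camera->world"
    if "view" in f: return np.linalg.inv(np.array(f["view"]))
    T=np.eye(4);T[:3,:3]=Ro.from_euler('xyz',s["ee_rot"]).as_matrix() if np.ndim(s["ee_rot"])==1 else np.array(s["ee_rot"]);T[:3,3]=s["eef_pos"]
    return T@np.array(f["hand_eye"])
def ray(f,uv,s=None):
    T=camT(f,s);d=np.linalg.inv(np.array(f["K"]))@[uv[0],uv[1],1];return T[:3,3],T[:3,:3]@d
def onz(f,uv,z,s=None):
    o,d=ray(f,uv,s);return o+d*(z-o[2])/d[2]
def proj(f,P,s=None):
    c=np.linalg.inv(camT(f,s))@np.append(P,1);k=np.array(f["K"])@c[:3];return k[:2]/k[2]
E
python3 - <<'E'
from h import *
s=st();print(s)
for n in ("scene","side","wrist"):
    f=grab_frame(n);save(f,n+"0.png");np.save
    print(n,camT(f,s).round(3).tolist(),f["K"])
E
```

```text
pics
{'t': 0.0, 'q': array([-1.03191614e+00,  3.59407775e-01,  1.10672764e-02, -3.41712947e-04,
       -1.22416243e+00, -2.88096623e-01]), 'qd': array([ 0.00074873,  0.00145484, -0.00171973,  0.00135228, -0.00039888,
       -0.0002556 ]), 'joint_efforts': array([ 1.90600549e-03, -5.82723534e+01,  2.93068510e+01,  6.99744433e+00,
        7.15629256e-03, -2.54959814e-04]), 'eef_pos': array([ 0.1673624 , -0.65344347,  0.25061436]), 'ee_rot': array([-3.14141571e+00, -1.72753985e-03,  1.82146337e+00]), 'force': array([-0.18046212, -0.49017668,  0.38345218]), 'moment': array([-0.01919024,  0.01945551, -0.02569743]), 'width': 0.08757263295917894}
scene [[-0.331, 0.825, -0.458, 0.91], [0.944, 0.282, -0.173, 0.116], [-0.014, -0.49, -0.872, 0.747], [0.0, 0.0, 0.0, 1.0]] [[395.32142714   0.         278.5146908 ]
 [  0.         395.32142714 213.7438182 ]
 [  0.           0.           1.        ]]
side [[-0.834, -0.314, 0.453, 0.012], [-0.551, 0.469, -0.69, 0.836], [0.004, -0.825, -0.565, 0.798], [0.0, 0.0, 0.0, 1.0]] [[485.99299425   0.         274.79895306]
 [  0.         485.99299425 210.16340008]
 [  0.           0.           1.        ]]
wrist [[-0.248, 0.922, 0.297, 0.086], [0.969, 0.236, 0.078, -0.674], [0.002, 0.307, -0.952, 0.385], [0.0, 0.0, 0.0, 1.0]] [[319.96010588   0.         275.06856749]
 [  0.         319.96010588 214.20483558]
 [  0.           0.           1.        ]]
```

View pics/scene0.png

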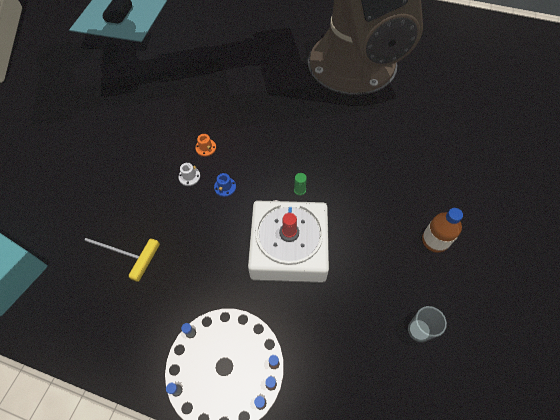

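View pics/side0.png

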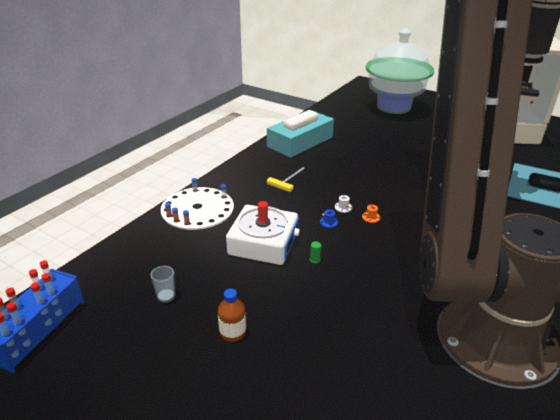

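View pics/wrist0.png

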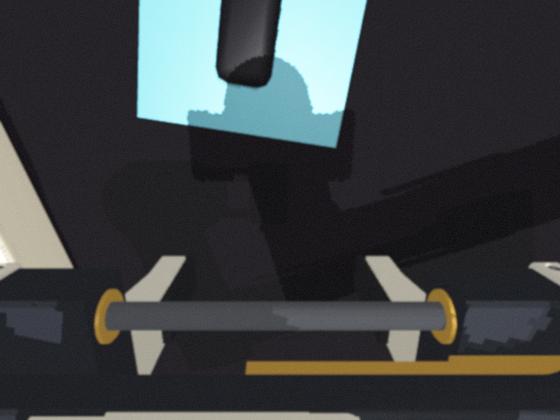

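Candidates, scene pixels. Caps: red (289,224) and green (300,184), so red is the one. Hubs: aluminium (188,174), orange (205,145), blue (225,184), so aluminium. I'll check both in crops.

```bash
python3 - <<'E'
from h import *
f=grab_frame("scene");g=grab_frame("side")
a=cv2.resize(f["pixels"][130:290,165:335,::-1],None,fx=4.5,fy=4.5*.8,interpolation=cv2.INTER_CUBIC)
cv2.imwrite("pics/crop1.png",cv2.resize(f["pixels"][130:290,150:345,::-1],None,fx=3.6,fy=3.6,interpolation=cv2.INTER_CUBIC))
cv2.imwrite("pics/crop2.png",cv2.resize(g["pixels"][180:280,215:395,::-1],None,fx=4.4,fy=4.4,interpolation=cv2.INTER_CUBIC))
# white box top face
p=f["pixels"].astype(int);m=((p.min(2)>170)).astype(np.uint8)
m2=m.copy();m2[:195]=0;m2[290:]=0;m2[:,:240]=0;m2[:,340:]=0
c=max(cv2.findContours(m2,0,2)[0],key=cv2.contourArea);print(cv2.minAreaRect(c))
hull=cv2.convexHull(c);ap=cv2.approxPolyDP(hull,6,True)[:,0];print(ap.tolist())
for q in ap: print(q,onz(f,q,.07).round(4),onz(f,q,0).round(4))
for n,(u,v) in dict(redtop=(289,215),hub=(188,181),orange=(205,152),blue=(225,190),green=(300,192),bottle=(440,245),beaker=(420,335)).items():
    print(n,onz(f,(u,v),0.145 if n=='redtop' else 0).round(3))
E
```

```text
((289.0, 235.50001525878906), (80.05512237548828, 70.12480926513672), 1.847610354423523)
[[254, 202], [325, 203], [327, 271], [249, 268]]
[254 202] [ 0.5448 -0.074   0.07  ] [ 0.507  -0.0937  0.    ]
[325 203] [0.5012 0.0608 0.07  ] [0.459  0.0551 0.    ]
[327 271] [0.6383 0.1039 0.07  ] [0.6102 0.1027 0.    ]
[249 268] [ 0.679  -0.0321  0.07  ] [ 0.6551 -0.0474  0.    ]
redtop [0.59  0.014 0.145]
hub [ 0.503 -0.256 -0.   ]
orange [ 0.415 -0.254  0.   ]
blue [ 0.499 -0.167 -0.   ]
green [ 0.449 -0.006  0.   ]
bottle [0.48  0.307 0.   ]
beaker [0.675 0.298 0.   ]
```

View pics/crop1.png

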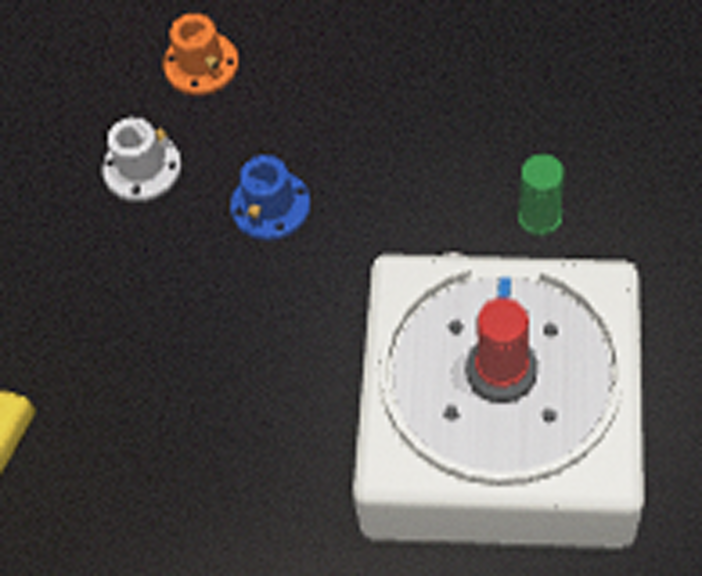

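View pics/crop2.png

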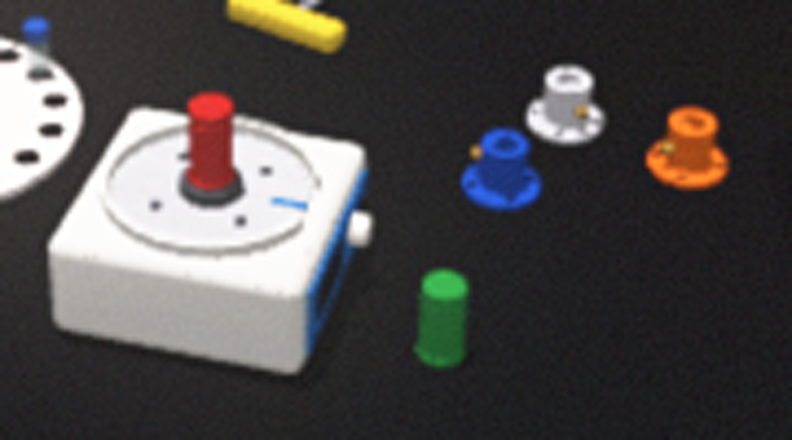

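```bash
cat >> h.py <<'E'
def tri(rays):
    A=0;b=0
    for o,d in rays:
        d=d/np.linalg.norm(d);M=np.eye(3)-np.outer(d,d);A=A+M;b=b+M@o
    x=np.linalg.solve(A,b);return x,[np.linalg.norm((np.eye(3)-np.outer(d/np.linalg.norm(d),d/np.linalg.norm(d)))@(x-o)) for o,d in rays]
E
python3 - <<'E'
from h import *
f=grab_frame("scene");g=grab_frame("side")
pts={}
for n,fr,roi in (("scene",f,(270,195,310,250)),("side",g,(245,190,285,235))):
    p=fr["pixels"].astype(int);x0,y0,x1,y1=roi
    q=p[y0:y1,x0:x1]; m=(q[...,0]>90)&(q[...,1]<80)
    ys,xs=np.nonzero(m); 
    col=q[...,0]; print(n,xs.min()+x0,xs.max()+x0,ys.min()+y0,ys.max()+y0)
    print([int(np.median(q[r][m[r]][:,0])) if m[r].any() else 0 for r in range(y1-y0)])
    mt=m&(col>180); ys,xs=np.nonzero(mt); 
    print("top",xs.mean()+x0,ys.mean()+y0,len(xs)); pts[n]=(xs.mean()+x0,ys.mean()+y0)
print("cap top",tri([ray(f,pts["scene"]),ray(g,pts["side"])]), onz(f,pts["scene"],.13),onz(g,pts["side"],.13))
print("screw",tri([ray(f,(194.4,166.9)),ray(g,(347,205.5))]))
print("neck top",tri([ray(f,(150+132/3.6,130+134/3.6)),ray(g,(215+569/4.4,180+78/4.4))]),onz(f,(150+132/3.6,130+134/3.6),.036),onz(g,(215+569/4.4,180+78/4.4),.036))
for p in ((0.46,0.17,0),): print(proj(f,p),proj(g,p))
E
```

```text
scene 282 296 213 237
[0, 0, 0, 0, 0, 0, 0, 0, 0, 0, 0, 0, 0, 0, 0, 0, 0, 0, 190, 202, 201, 201, 202, 201, 202, 204, 205, 206, 200, 143, 129, 118, 117, 119, 119, 118, 119, 121, 118, 120, 131, 151, 123, 0, 0, 0, 0, 0, 0, 0, 0, 0, 0, 0, 0]
top 289.28333333333336 219.18333333333334 120
side 257 268 201 223
[0, 0, 0, 0, 0, 0, 0, 0, 0, 0, 0, 159, 231, 240, 238, 234, 207, 154, 143, 145, 140, 137, 138, 138, 141, 140, 139, 139, 139, 139, 140, 150, 147, 102, 0, 0, 0, 0, 0, 0, 0, 0, 0, 0, 0]
top 262.0888888888889 204.7111111111111 45
cap top (array([0.5890466 , 0.01468971, 0.1277965 ]), [np.float64(6.894313631591988e-05), np.float64(6.894313631599042e-05)]) [0.5901363  0.01499553 0.13      ] [0.5871637  0.01747568 0.13      ]
screw (array([ 0.47568546, -0.24868455,  0.02124285]), [np.float64(0.0002547503620352976), np.float64(0.00025475036203538224)])
neck top (array([ 0.4908237 , -0.25739035,  0.03709242]), [np.float64(0.0005490881854953945), np.float64(0.0005490881854955439)]) [ 0.49063794 -0.25743993  0.036     ] [ 0.49146197 -0.25979297  0.036     ]
[376.47728906 218.23251212] [270.45291801 299.79322816]
```

```bash
python3 -m jog '[[[0.030,0.0477,0,0,0,0.094,1],[0.030,0.0477,0,0,0,0.094,1],[0.030,0.0477,0,0,0,0.094,1],[0.030,0.0477,0,0,0,0.094,1],[0.030,0.0477,0,0,0,0.094,1],[0.030,0.0477,0,0,0,0.094,1],[0.030,0.0477,0,0,0,0.094,1],[0.030,0.0477,0,0,0,0.094,1],[0.030,0.0477,0,0,0,0.094,1],[0.030,0.0477,0,0,0,0.094,1],[0.030,0.0477,0,0,0,0.094,1],[0.030,0.0477,0,0,0,0.094,1],[0.030,0.0477,0,0,0,0.094,1],[0.030,0.0477,0,0,0,0.094,0.7],[0,0,0,0,0,0,0.7]]]' 20
python3 - <<'E'
from h import *
s=st();f=grab_frame("wrist");save(f,"w1.png");print(s["eef_pos"],s["ee_rot"],s["q"],s["width"])
E
```

```text
t: 2.22
eef_pos: [0.589, 0.0169, 0.2508]
ee_rot: [-3.141, -0.0, -3.141]
force: [-0.2, -1.0, -0.7]
width: 0.0731
[0.58901352 0.0169418  0.25078321] [-3.14142803e+00 -4.88624924e-04 -3.14114807e+00] [ 3.60278448e-01  2.19559568e-01 -1.84180402e-01 -1.95409475e-05
 -1.16757165e+00 -3.59826154e-01] 0.07312638991152802
```

View pics/w1.png

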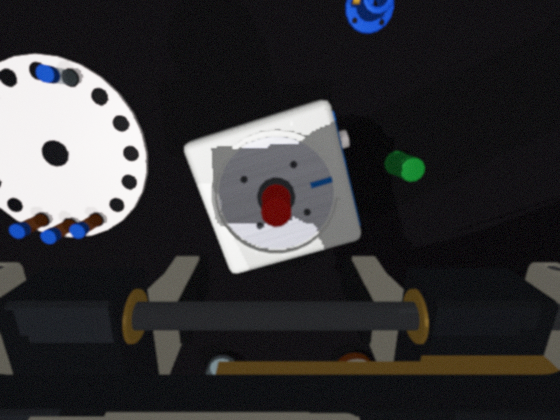

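```bash
python3 - <<'E'
from h import *
s=st();f=grab_frame("wrist");p=f["pixels"].astype(int)
m=(p.min(2)>60).astype(np.uint8);m[:95]=0;m[278:]=0;m[:,:170]=0;m[:,365:]=0
c=max(cv2.findContours(m,0,2)[0],key=cv2.contourArea);h=cv2.convexHull(c);ap=cv2.approxPolyDP(h,7,True)[:,0];print(ap.tolist())
P=np.array([onz(f,q,.07,s)[:2] for q in ap]);print(P.round(4));print(P.mean(0))
for i in range(len(P)):
    d=P[(i+1)%len(P)]-P[i];print(np.linalg.norm(d).round(4),np.degrees(np.arctan2(d[1],d[0])).round(2))
m=((p[...,0]>60)&(p[...,1]<40)&(p[...,2]<40));m[:150]=0;m[240:]=0;ys,xs=np.nonzero(m);print(xs.min(),xs.max(),ys.min(),ys.max())
r=p[...,0]
for y in range(ys.min(),ys.max()+1): print(y,xs[ys==y].min(),xs[ys==y].max(),int(np.median(r[y][m[y]])))
# blue line
m=((p[...,2]-p[...,0]>40)&(p[...,2]>60));m[:170]=0;m[200:]=0;m[:,:300]=0;m[:,:300]=0;m[:,336:]=0
ys,xs=np.nonzero(m);W=np.array([onz(f,(x,y),.0725,s)[:2] for x,y in zip(xs,ys)]);print(len(W),W.mean(0));u,sv,vt=np.linalg.svd(W-W.mean(0));print(np.degrees(np.arctan2(vt[0,1],vt[0,0])))
E
```

```text
[[326, 102], [348, 142], [358, 238], [231, 274], [182, 148]]
[[ 0.5403 -0.0758]
 [ 0.5174 -0.0393]
 [ 0.4999  0.0603]
 [ 0.6364  0.1027]
 [ 0.6778 -0.0339]]
[0.57436064 0.0027985 ]
0.0431 122.2
0.1012 99.92
0.1429 17.24
0.1428 -73.12
0.1438 -163.07
26 289 186 235
186 271 279 77
187 268 281 88
188 266 283 94
189 265 284 92
190 264 285 91
191 263 286 91
192 262 286 91
193 262 287 91
194 261 287 91
195 261 288 90
196 261 288 91
197 261 289 91
198 260 289 92
199 260 289 91
200 260 288 93
201 260 288 97
202 261 288 98
203 261 288 101
204 261 288 100
205 261 288 101
206 261 289 100
207 260 289 101
208 260 289 101
209 260 288 101
210 261 288 101
211 261 288 101
212 261 288 101
213 261 288 102
214 261 288 102
215 261 288 101
216 91 288 102
217 38 288 100
218 35 287 100
219 34 286 99
220 33 286 99
221 33 285 98
222 33 284 99
223 26 283 68
224 27 282 74
225 28 280 70
226 36 278 66
227 30 94 69
228 31 91 71
229 31 89 66
230 32 65 68
231 32 66 62
232 32 66 70
233 61 64 72Traceback (most recent call last):
  File "<stdin>", line 10, in <module>
    return umr_minimum(a, axis, None, out, keepdims, initial, where)
ValueError: zero-size array to reduction operation minimum which has no identity
```

```bash
python3 - <<'E'
from h import *
s=st();f=grab_frame("wrist");print(camT(f,s)[:3,3])
for v in (199,213): print(onz(f,(274.6,v),.13,s),onz(f,(274.6,v),.08,s))
print(proj(f,(.5885,.014,.13),s),proj(f,(.5885,.014,.08),s))
p=f["pixels"].astype(int)
for y in range(174,192,2): print(y,[tuple(p[y,x]) for x in range(308,336,6)])
E
```

```text
[ 0.58739807 -0.06918814  0.38500888]
[5.87592986e-01 7.80634539e-05 1.30000000e-01] [0.5876312 0.0136592 0.08     ]
[0.58763528 0.01220115 0.13      ] [0.58768179 0.02815928 0.08      ]
[273.57601448 215.04763353] [273.72099126 199.33653025]
174 [(np.int64(109), np.int64(110), np.int64(116)), (np.int64(106), np.int64(106), np.int64(112)), (np.int64(102), np.int64(102), np.int64(106)), (np.int64(107), np.int64(107), np.int64(110)), (np.int64(128), np.int64(124), np.int64(125))]
176 [(np.int64(102), np.int64(106), np.int64(110)), (np.int64(105), np.int64(106), np.int64(112)), (np.int64(106), np.int64(109), np.int64(113)), (np.int64(107), np.int64(107), np.int64(114)), (np.int64(125), np.int64(123), np.int64(124))]
178 [(np.int64(106), np.int64(107), np.int64(113)), (np.int64(104), np.int64(106), np.int64(110)), (np.int64(126), np.int64(124), np.int64(133)), (np.int64(92), np.int64(98), np.int64(109)), (np.int64(126), np.int64(127), np.int64(124))]
180 [(np.int64(104), np.int64(104), np.int64(108)), (np.int64(105), np.int64(105), np.int64(112)), (np.int64(116), np.int64(121), np.int64(
[... 564 characters left out ...]
6 [(np.int64(64), np.int64(82), np.int64(108)), (np.int64(11), np.int64(58), np.int64(104)), (np.int64(31), np.int64(57), np.int64(102)), (np.int64(87), np.int64(96), np.int64(109)), (np.int64(127), np.int64(126), np.int64(126))]
188 [(np.int64(79), np.int64(87), np.int64(106)), (np.int64(32), np.int64(60), np.int64(102)), (np.int64(94), np.int64(99), np.int64(111)), (np.int64(103), np.int64(102), np.int64(106)), (np.int64(124), np.int64(120), np.int64(121))]
190 [(np.int64(91), np.int64(96), np.int64(107)), (np.int64(95), np.int64(102), np.int64(108)), (np.int64(103), np.int64(102), np.int64(107)), (np.int64(102), np.int64(104), np.int64(109)), (np.int64(122), np.int64(124), np.int64(124))]
```

```bash
python3 -c "
from h import *
s=st();print(s['t'],s['eef_pos'],s['width'])"
python3 -m jog '[[[-0.001,0,-0.033,0,0,0,0.6],[0,0,-0.040,0,0,0,0.6],[0,0,-0.040,0,0,0,0.6],[0,0,-0.020,0,0,0,0.6],[0,0,0,0,0,0,0.6]]]'
```

```text
2.375 [0.58706629 0.01370938 0.2513599 ] 0.06377040224821201
t: 3.0
eef_pos: [0.5851, 0.0125, 0.1175]
ee_rot: [-3.141, -0.003, 3.136]
force: [-0.7, -0.2, 0.3]
width: 0.0524
```

```bash
python3 -m jog '[[[0.0015,0.0005,0,0,0,0,0.2],[0,0,0,0,0,0,0.2],[0,0,0,0,0,0,0.2],[0,0,0,0,0,0,0.2],[0,0,0,0,0,0,0.2]]]' 15
```

```text
t: 3.62
eef_pos: [0.5884, 0.0145, 0.1194]
ee_rot: [3.142, 0.001, 3.138]
force: [-1.1, -0.7, 6.4]
width: 0.0259
```

```bash
python3 -m jog '[[[0,0,0.02,0,0,0,0.2],[0,0,0.03,0,0,0,0.2],[0,0,0.02,0,0,0,0.2],[-0.016,0.026,0,0,0,0,0.2],[-0.032,0.039,0,0,0,0,0.2],[-0.032,0.039,0,0,0,0,0.2],[-0.032,0.039,0,0,0,0,0.2],[-0.016,0.013,-0.02,0,0,0,0.2],[0,0,-0.04,0,0,0,0.2],[0,0,0,0,0,0,0.2]]]'
python3 - <<'E'
from h import *
s=st();print(s['eef_pos'],s['width'],s['q']);f=grab_frame("wrist");save(f,"w2.png")
g=grab_frame("side");h=grab_frame("scene");cv2.imwrite("pics/s2.png",np.hstack([cv2.resize(g["pixels"][180:330,180:350,::-1],None,fx=2.3,fy=2.3),cv2.resize(h["pixels"][140:290,240:410,::-1],None,fx=2.3,fy=2.3)]))
E
```

```text
t: 4.88
eef_pos: [0.4582, 0.1695, 0.1266]
ee_rot: [-3.138, -0.004, 3.138]
force: [0.0, -0.4, 0.9]
width: 0.0264
[0.45817038 0.16946763 0.12655231] 0.02642488307222293 [ 7.57334283e-01  1.79756938e-01 -5.55625394e-01 -7.22118436e-04
 -8.40797692e-01 -7.60456964e-01]
```

View pics/s2.png

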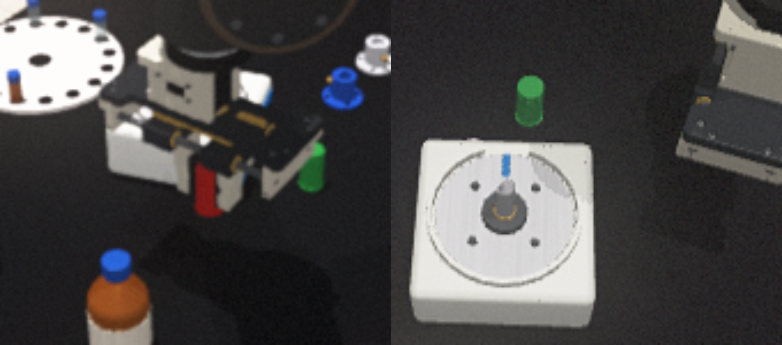

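View pics/w2.png

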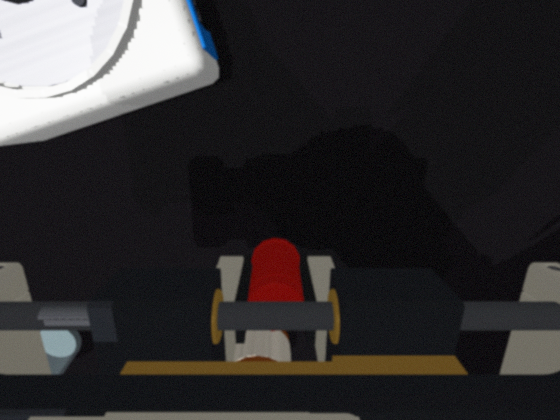

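```bash
python3 -m jog '[[[0,0,-0.035,0,0,0,0.2],[0,0,-0.030,0,0,0,0.2],[0,0,-0.014,0,0,0,0.2],[0,0,-0.004,0,0,0,0.2],[0,0,-0.002,0,0,0,0.2],[0,0,0,0,0,0,0.2]]]'
```

```text
t: 5.78
eef_pos: [0.4605, 0.1708, 0.0443]
ee_rot: [3.141, 0.001, 3.138]
force: [-0.4, -0.3, 0.2]
width: 0.0264
```

```bash
python3 -m jog '[[[0,0,-0.002,0,0,0,0.2],[0,0,-0.002,0,0,0,0.2],[0,0,-0.001,0,0,0,0.2],[0,0,0,0,0,0,0.2]]]'
```

```text
t: 6.28
eef_pos: [0.4601, 0.1705, 0.0393]
ee_rot: [3.142, 0.0, 3.138]
force: [-3.7, -0.7, 10.9]
width: 0.026
```

```bash
python3 -m jog '[[[0,0,0.001,0,0,0,0.2],[0,0,0,0,0,0,0.6],[0,0,0,0,0,0,0.6],[0,0,0,0,0,0,0.6],[0,0,0.02,0,0,0,0.6],[0,0,0.04,0,0,0,0.6],[0,0,0.06,0,0,0,0.6],[0,0,0.06,0,0,0,0.6],[0.02,-0.03,0.03,0,0,0,0.6],[0,0,0,0,0,0,0.6]]]'
python3 - <<'E'
from h import *
s=st();print(s['eef_pos'],s['width'],s['q']);
g=grab_frame("side");h=grab_frame("scene");cv2.imwrite("pics/s3.png",np.hstack([cv2.resize(g["pixels"][180:330,180:350,::-1],None,fx=2.3,fy=2.3),cv2.resize(h["pixels"][140:290,240:410,::-1],None,fx=2.3,fy=2.3)]))
save(h,"sc3.png",(265,185,315,245),10)
E
```

```text
t: 7.52
eef_pos: [0.4817, 0.14, 0.2523]
ee_rot: [3.139, 0.004, 3.136]
force: [-0.5, -0.4, -0.8]
width: 0.0525
[0.48166694 0.1399897  0.25234539] 0.052523505993409346 [ 6.75714277e-01  6.71128617e-02 -3.64143815e-01  7.26771229e-04
 -1.13436616e+00 -6.81382450e-01]
```

View pics/s3.png

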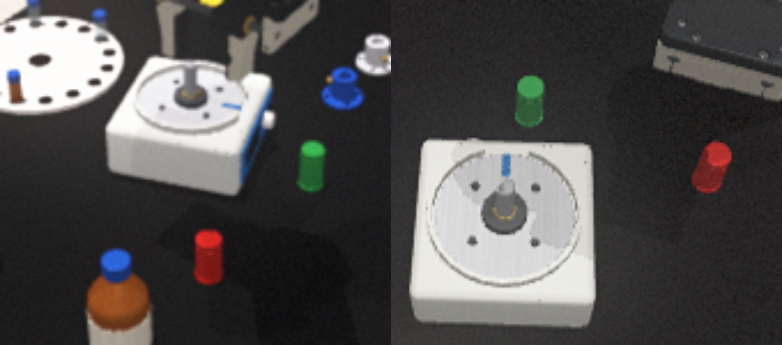

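View pics/sc3.png

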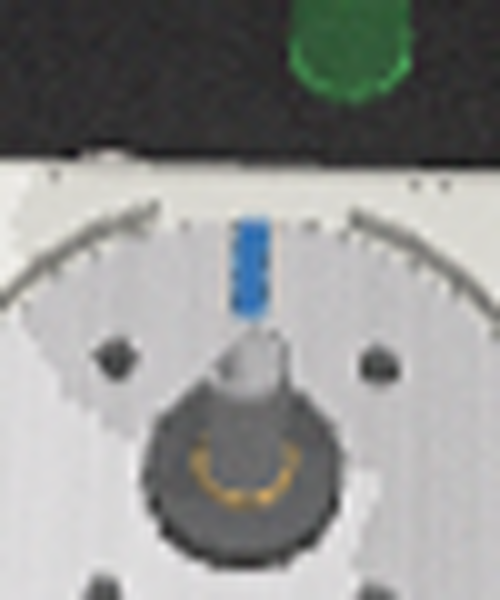

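```bash
python3 -m jog '[[[0.0177,-0.021,-0.008,0,0,0.18,0.6],[0.0177,-0.021,-0.008,0,0,0.18,0.6],[0.0177,-0.021,-0.008,0,0,0.18,0.6],[0.0177,-0.021,-0.008,0,0,0.18,0.6],[0.0177,-0.021,-0.010,0,0,0.18,0.6],[0.0177,-0.021,-0.010,0,0,0.18,0.6],[0,0,0,0,0,0,0.5],[0,0,0,0,0,0,0.5]]]'
python3 - <<'E'
from h import *
s=st();print(s['eef_pos'],s['ee_rot'],s['width'],s['q'],s['force']);
f=grab_frame("wrist");save(f,"w4.png");c=proj(f,(.588,.0138,.12),s);print(c)
x,y=int(c[0]),int(c[1]);save(f,"w4c.png",(x-35,y-40,x+35,y+30),8)
import pickle;pickle.dump((f,s),open("w4.pkl","wb"))
E
```

```text
t: 8.62
eef_pos: [0.5855, 0.0148, 0.1965]
ee_rot: [3.14, -0.001, -2.068]
force: [-0.4, 0.9, 0.1]
width: 0.0442
[0.58545964 0.01478331 0.19652247] [ 3.14007555e+00 -1.41692367e-03 -2.06801991e+00] 0.044198347525344274 [ 3.58764945e-01  2.55930830e-01 -2.66175292e-01 -2.50049050e-04
 -1.05075472e+00  7.14931202e-01] [-0.35829805  0.91687671  0.11655526]
[274.82267077 231.71420921]
```

View pics/w4c.png

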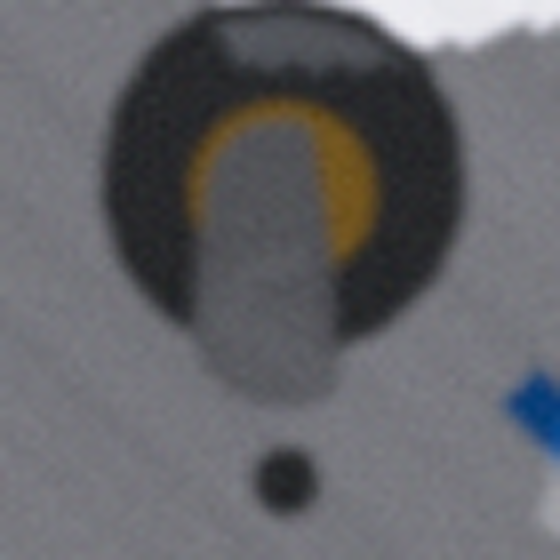

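View pics/w4.png

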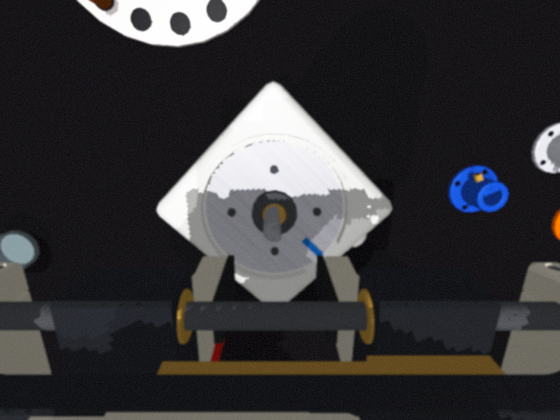

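```bash
python3 -c "
from h import *
s=st();print(s['t'],s['eef_pos'],s['width'])"
python3 -m jog '[[[0.001,0,-0.030,0,0,0,0.5],[0,0,-0.030,0,0,0,0.5],[0,0,-0.020,0,0,0,0.4],[0,0,-0.006,0,0,0,0.4],[0,0,0,0,0,0,0.4],[0,0,0,0,0,0,0.4]]]' 4
python3 -c "
from h import *
s=st();print(s['t'],s['eef_pos'],s['width'],s['force'])"
```

```text
8.675 [0.58561477 0.01502989 0.19708159] 0.044189728820582766
t: 9.43
eef_pos: [0.5878, 0.0148, 0.1127]
ee_rot: [-3.14, 0.001, -2.065]
force: [0.0, 0.9, 0.8]
width: 0.035
9.425 [0.58777105 0.01481676 0.11270898] 0.03502135661846464 [0.02000134 0.87806549 0.80300458]
```

```bash
python3 -m jog '[[[0,-0.001,0,0,0,0,0],[0,0,0,0,0,0,0],[0,0,0,0,0,0,0],[0,0,0,0,0,0,0],[0,0,0,0,0,0,0]]]' 4
python3 -c "
from h import *
s=st();print(s['t'],s['eef_pos'],s['ee_rot'],s['width'],s['force'],s['moment'])"
```

```text
t: 10.05
eef_pos: [0.5885, 0.0152, 0.112]
ee_rot: [-3.14, 0.004, -2.065]
force: [1.4, 9.0, -0.5]
width: 0.0134
10.05 [0.58847636 0.01523244 0.11199515] [-3.14012837  0.00355644 -2.06528082] 0.013363338535712274 [ 1.44890927  9.03470182 -0.51698383] [ 2.94257321 -0.3030799   0.02898202]
```

```bash
python3 -m jog '[[[0,0.001,0,0,0,0,0.3],[0,0,0,0,0,0.174,0.3],[0,0,0,0,0,0.175,0.3],[0,0,0,0,0,0,0.3],[0,0,0,0,0,0,0],[0,0,0,0,0,0,0],[0,0,0,0,0,0,0]]]' 4
python3 -c "
from h import *
s=st();print(s['t'],s['eef_pos'],s['ee_rot'],s['width'],s['force'],s['moment'])"
python3 -m jog '[[[0,0,0,0,0,0,0]]]'
```

```text
t: 10.92
eef_pos: [0.5874, 0.0156, 0.1116]
ee_rot: [-3.141, 0.002, -1.718]
force: [0.9, 6.2, -0.8]
width: 0.013
10.925 [0.58740225 0.01555336 0.1115575 ] [-3.14108207e+00  1.66756777e-03 -1.71844484e+00] 0.012980542208570004 [ 0.88356479  6.16523461 -0.8147475 ] [ 2.12334709  0.41566634 -0.00702417]
t: 11.05
eef_pos: [0.5874, 0.0155, 0.1116]
ee_rot: [-3.141, 0.002, -1.718]
force: [-1.4, 5.7, -0.2]
width: 0.0125
```

```bash
cat > r.py <<'E'
from h import *
s=st();print(round(s['t'],2),s['eef_pos'].round(4),np.degrees(s['ee_rot'][2])%360,"W",s['width']*1000,s['force'].round(1),s['moment'].round(2))
E
python3 -m jog '[[[0,0,0,0,0,0,0]]]' 4 >/dev/null; python3 r.py; python3 -m jog '[[[0,0,0,0,0,0,0]]]' 4 >/dev/null; python3 r.py
python3 -m jog '[[[0,0.001,0,0,0,0,0.3],[0,0,0,0,0,0.174,0.3],[0,0,0,0,0,0.175,0.3],[0,0,0,0,0,0,0.3],[0,0,0,0,0,0,0],[0,0,0,0,0,0,0],[0,0,0,0,0,0,0],[0,0,0,0,0,0,0]]]' 4 >/dev/null; python3 r.py; python3 -m jog '[[[0,0,0,0,0,0,0]]]' 4 >/dev/null; python3 r.py; python3 -m jog '[[[0,0,0,0,0,0,0]]]' 4 >/dev/null; python3 r.py
```

```text
11.18 [0.5874 0.0156 0.1116] 261.55517870499784 W 12.768302426061634 [-1.1  5.7  0.8] [2.08 0.44 0.02]
11.3 [0.5874 0.0156 0.1116] 261.55820538523454 W 12.977988662906384 [-0.7  6.  -1.2] [2.02 0.47 0.01]
12.3 [0.5873 0.0147 0.1116] 281.5465903574037 W 14.192640092460067 [ 1.2 -4.9 -1.4] [-1.95 -0.5  -0.05]
12.43 [0.5873 0.0147 0.1116] 281.5487626118983 W 14.384474163593072 [ 2.3 -4.7 -0.6] [-1.91 -0.49 -0.05]
12.55 [0.5873 0.0147 0.1116] 281.5465764409752 W 14.619656149052064 [ 2.3 -5.1 -1.1] [-1.92 -0.5  -0.08]
```

```bash

python3 -m jog '[[[0,-0.0005,0,0,0,0,0.3],[0,0,0,0,0,-0.174,0.3],[0,0,0,0,0,-0.175,0.3],[0,0,0,0,0,-0.174,0.3],[0,0,0,0,0,-0.175,0.3],[0,0,0,0,0,-0.175,0.3],[0,0,0,0,0,0,0.3],[0,0,0,0,0,0,0],[0,0,0,0,0,0,0],[0,0,0,0,0,0,0],[0,0,0,0,0,0,0]]]' 4 >/dev/null; python3 r.py; python3 -m jog '[[[0,0,0,0,0,0,0]]]' 4 >/dev/null; python3 r.py; python3 -m jog '[[[0,0,0,0,0,0,0]]]' 4 >/dev/null; python3 r.py
```

```text
13.93 [0.5878 0.0157 0.1116] 231.6881484138073 W 13.608997008559468 [ 2.9  4.9 -2.6] [ 1.87 -0.56  0.03]
14.05 [0.5878 0.0157 0.1116] 231.68670509029988 W 13.391489141278036 [ 1.4  6.7 -2.7] [ 1.83 -0.58  0.06]
14.18 [0.5878 0.0157 0.1117] 231.6863240706484 W 13.79872405967593 [ 1.4  5.6 -1.1] [ 1.78 -0.53  0.09]
```

```bash

python3 -m jog '[[[0,-0.0002,0,0,0,0,0.3],[0,0,0,0,0,0.177,0.3],[0,0,0,0,0,0.177,0.3],[0,0,0,0,0,0,0.3],[0,0,0,0,0,0,0],[0,0,0,0,0,0,0],[0,0,0,0,0,0,0],[0,0,0,0,0,0,0]]]' 4 >/dev/null; python3 r.py; python3 -m jog '[[[0,0,0,0,0,0,0]]]' 4 >/dev/null; python3 r.py; python3 -m jog '[[[0,0,0,0,0,0,0],[0,0,0,0,0,0,0],[0,0,0,0,0,0,0]]]' 40 >/dev/null; python3 r.py;python3 -m jog '[[[0,0,0,0,0,0,0]]]'  >/dev/null; python3 r.py
```

```text
15.18 [0.5877 0.0162 0.1116] 251.82127355271098 W 12.032467323222946 [-0.   9.1 -1.6] [2.6 0.1 0. ]
15.3 [0.5877 0.0162 0.1116] 251.8228738276444 W 11.619017581989182 [ 0.2  6.4 -1.6] [2.56 0.14 0.09]
15.68 [0.5877 0.0161 0.1116] 251.8159843004338 W 11.056894582473383 [-0.1  7.4 -1.5] [ 2.39  0.17 -0.05]
15.8 [0.5877 0.0161 0.1115] 251.81524529745425 W 11.44152110905985 [ 0.8  7.8 -0.5] [ 2.45  0.11 -0.06]
```

```bash

python3 -m jog '[[[0,0.001,0,0,0,0,0],[0.0002,-0.0002,0,0,0,-0.106,0],[0.0002,-0.0002,0,0,0,-0.106,0],[0.0002,-0.0002,0,0,0,-0.106,0],[0.0002,-0.0002,0,0,0,-0.106,0],[0.0001,-0.0001,0,0,0,-0.106,0],[0.0001,-0.0001,0,0,0,-0.106,0],[0.0001,-0.0001,0,0,0,-0.106,0],[0.0001,-0.0001,0,0,0,-0.106,0],[0.0001,-0.0001,0,0,0,-0.106,0],[0,0,0,0,0,0,0],[0,0,0,0,0,0,0]]]' 40
python3 r.py;python3 -m jog '[[[0,0,0,0,0,0,0]]]'  >/dev/null; python3 r.py
```

```text
t: 17.3
eef_pos: [0.5897, 0.0158, 0.1116]
ee_rot: [3.141, 0.003, -2.842]
force: [3.7, 6.5, -3.7]
width: 0.0116
17.3 [0.5897 0.0158 0.1116] 197.1916432884529 W 11.568023085485768 [ 3.7  6.5 -3.7] [ 2.52 -1.   -0.06]
17.43 [0.5897 0.0158 0.1116] 197.19048370254833 W 11.683091002141891 [ 3.3  5.9 -4. ] [ 2.54 -0.97 -0.08]
```

```bash

python3 -m jog '[[[0,0,0,0,0,0,0.4],[0,0,0,0,0,0,0.4],[0,0,0.02,0,0,0,0.4],[0,0,0.04,0,0,0,0.5],[0,0,0.04,0,0,0,0.5],[0,0,0,0,0,0,0.5]]]' 20
python3 - <<'E'
from h import *
s=st();print(s['eef_pos'],s['ee_rot'],s['force'],s['moment'])
f=grab_frame("wrist");h=grab_frame("scene");g=grab_frame("side")
c=proj(f,(.588,.0145,.12),s);print(c);x,y=int(c[0]),int(c[1])
cc=lambda fr,x,y,r:cv2.resize(fr["pixels"][y-r:y+r,x-r:x+r,::-1],(390,390),interpolation=cv2.INTER_CUBIC)
ph=proj(h,(.588,.0145,.1));
cv2.imwrite("pics/w5.png",np.hstack([cc(f,x,y,34),cc(h,int(ph[0]),int(ph[1]),28)]))
import pickle;pickle.dump((f,s),open("w5.pkl","wb"))
E
```

```text
t: 18.18
eef_pos: [0.5901, 0.0144, 0.2153]
ee_rot: [-3.141, 0.006, -2.841]
force: [0.3, 0.2, -0.3]
width: 0.0435
[0.59009032 0.01435841 0.21529071] [-3.14085265  0.00599124 -2.8408832 ] [ 0.25977225  0.19077164 -0.34008805] [ 0.06068579  0.13044442 -0.00120012]
[278.58514056 227.08888411]
```

View pics/w5.png

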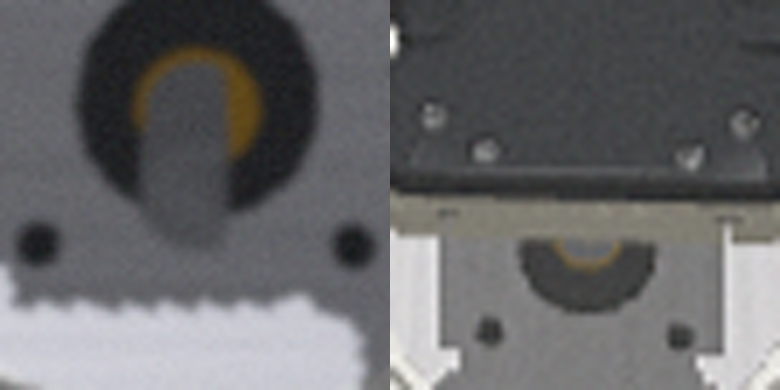

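```bash

python3 -m jog '[[[-0.0165,-0.0453,0,0,0,0.125,0.6],[-0.0165,-0.0453,0,0,0,0.125,0.6],[-0.0165,-0.0453,0,0,0,0.125,0.6],[-0.0165,-0.0453,0,0,0,0.125,0.6],[-0.0165,-0.0453,0,0,0,0.125,0.6],[-0.0165,-0.0453,0,0,0,0.125,0.6],[0,0,0,0,0,0,0.6],[0,0,0,0,0,0,0.6]]]'
python3 - <<'E'
from h import *
import pickle
f,s=pickle.load(open("w5.pkl","rb"));print("shoulder",onz(f,(278.3,211.3),.08,s))
s=st();print(s['eef_pos'],s['ee_rot'],s['q'])
f=grab_frame("wrist");c=proj(f,(.491,-.2575,.036),s);print(c);x,y=int(c[0]),int(c[1]);x0,y0=x-40,y-40
save(f,"w6.png",(x-40,y-40,x+40,y+40),7);print(x0,y0);save(f,"w6f.png")
pickle.dump((f,s),open("w6.pkl","wb"))
E
```

```text
t: 19.32
eef_pos: [0.4889, -0.2574, 0.2106]
ee_rot: [3.14, -0.001, -2.093]
force: [0.6, 0.6, 0.3]
width: 0.0527
shoulder [0.58807974 0.0144203  0.08      ]
[ 0.48893468 -0.25742983  0.2105843 ] [ 3.13988690e+00 -5.61108127e-04 -2.09273964e+00] [-1.30235026e-01  1.90656336e-01 -3.18182276e-01 -1.51678463e-04
 -1.06374849e+00  1.17916134e+00]
[274.25487664 196.87411523]
234 156
```

View pics/w6.png

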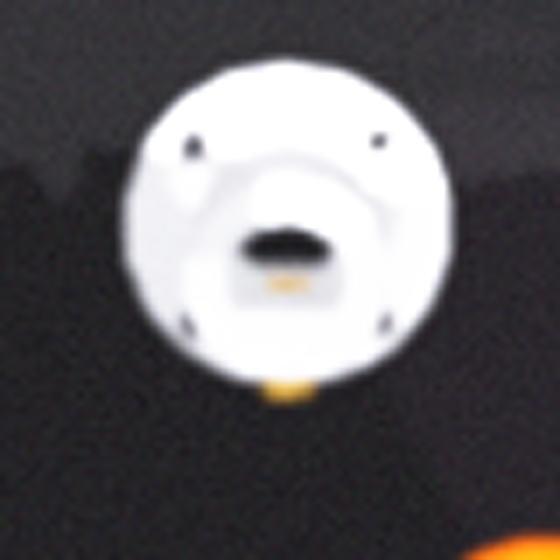

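View pics/w6f.png

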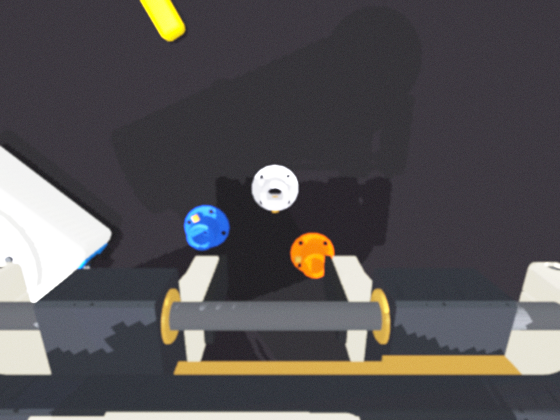

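```bash
python3 - <<'E'
from h import *
import pickle
f,s=pickle.load(open("w6.pkl","rb"));x0,y0=234,156
p=f["pixels"].astype(int);m=(p.min(2)>110).astype(np.uint8);m[:150]=0;m[225:]=0;m[:,:240]=0;m[:,315:]=0
c=max(cv2.findContours(m,0,2)[0],key=cv2.contourArea);e=cv2.fitEllipse(c);print(e)
C=onz(f,e[0],.006,s)
b=((p[...,0]-p[...,2]>50)&(p[...,0]>80));b[:205]=0;b[225:]=0;b[:,:262]=0;b[:,290:]=0;ys,xs=np.nonzero(b);print(xs.mean(),ys.mean(),len(xs))
S=onz(f,(xs.mean(),ys.mean()),.019,s);d=S-C;print(C,S,np.linalg.norm(d[:2]),np.degrees(np.arctan2(d[1],d[0])))
# bore screw glint / flat direction
e2=(x0+286/7,y0+285/7);print(s['eef_pos'],np.degrees(s['ee_rot'][2])%360)
E
```

```text
((274.7132263183594, 187.39248657226562), (46.3449821472168, 46.81269073486328), 95.86190795898438)
274.59090909090907 211.4090909090909 22
[ 0.49302527 -0.25918357  0.006     ] [ 0.47301479 -0.24752624  0.019     ] 0.023158428332676197 149.77658638123637
[ 0.48893468 -0.25742983  0.2105843 ] 240.09485114836974
```

```bash

python3 -m jog '[[[0.003,-0.001,-0.040,0,0,0,0.6],[0,0,-0.045,0,0,0,0.6],[0,0,-0.045,0,0,0,0.6],[0,0,-0.030,0,0,0,0.6],[0,0,-0.010,0,0,0,0.6],[0,0,0,0,0,0,0.6],[0,0,0,0,0,0,0.6]]]' 30; python3 r.py
```

```text
t: 20.25
eef_pos: [0.4936, -0.2583, 0.0429]
ee_rot: [-3.14, 0.001, -2.09]
force: [-0.0, 0.0, 0.8]
width: 0.0526
20.25 [ 0.4936 -0.2583  0.0429] 240.2518818408696 W 52.57416063710526 [-0.   0.   0.8] [-0.05  0.13 -0.03]
```

```bash

python3 -m jog '[[[-0.001,0,-0.0075,0,0,0,0.6],[0,0,0,0,0,0,0.3],[0,0,0,0,0,0,0.2],[0,0,0,0,0,0,0.2],[0,0,0,0,0,0,0.2],[0,0,0,0,0,0,0.2]]]' 30; python3 r.py
```

```text
t: 21.0
eef_pos: [0.4916, -0.2584, 0.0342]
ee_rot: [-3.141, 0.0, -2.091]
force: [-0.1, -0.4, 2.0]
width: 0.0297
21.0 [ 0.4916 -0.2584  0.0342] 240.22158334263588 W 29.722641533667222 [-0.1 -0.4  2. ] [-0.13  0.31 -0.03]
```

```bash

python3 -m jog '[[[0,0,0.025,0,0,0,0.2],[0,0,0.045,0,0,0,0.2],[0,0,0.045,0,0,0,0.2],[0,0,0.040,0,0,0,0.2],[0,0,0.011,0,0,0,0.2],[0,0,0,0,0,0,0.2],[0,0,0,0,0,0,0.2]]]' 30; 
python3 - <<'E'
from h import *
import pickle
s=st();f=grab_frame("wrist");print(s['eef_pos'],s['ee_rot'],s['width'])
pickle.dump((f,s),open("w7.pkl","wb"));save(f,"w7.png",(200,200,350,310),5)
z=s['eef_pos'][2]-.0342
for P in ((0,0,z+.036),(0,0,z+.006),(0,0,z)): print(proj(f,s['eef_pos']*[1,1,0]+np.array(P),s))
E
```

```text
t: 21.88
eef_pos: [0.4906, -0.2581, 0.1984]
ee_rot: [3.139, -0.001, -2.091]
force: [0.5, -0.0, -1.2]
width: 0.0295
[ 0.49063976 -0.25807423  0.19842667] [ 3.13904774e+00 -5.11279644e-04 -2.09091905e+00] 0.029544841877043433
[275.70808359 296.8574432 ]
[275.56567067 267.2036296 ]
[275.54243407 262.36520746]
```

View pics/w7.png

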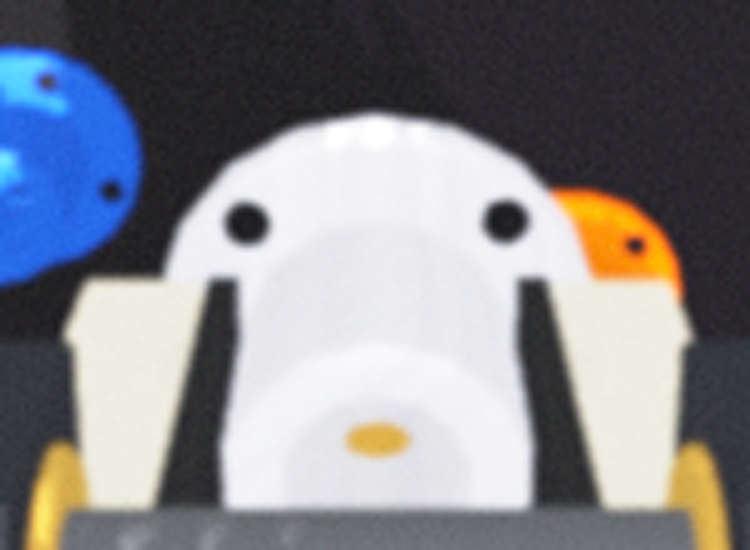

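```bash
python3 - <<'E'
from h import *
import pickle
f,s=pickle.load(open("w7.pkl","rb"));R=Ro.from_euler('xyz',s['ee_rot']).as_matrix()
z=s['eef_pos'][2]-.0342
for n,px,dz,r in (("flange bot",(275,222.6),0,.025),("flange top",(275,226),.006,.025),("neck bot",(275,244.7),.006,.015),("neck top",(275,269),.036,.015)):
    P=onz(f,px,z+dz,s);t=R.T@(P-s['eef_pos']);print(n,(t*1000).round(2),"centre y",t[1]*1000+ (r*1000 if t[1]<0 else -r*1000))
E
```

```text
flange bot [ -0.34 -24.59  34.14] centre y 0.41089493954573086
flange top [ -0.34 -24.77  28.14] centre y 0.2326496313675399
neck bot [ -0.34 -13.83  28.16] centre y 1.174522964158406
neck top [ -0.34 -14.7   -1.84] centre y 0.2977262469314059
```

```bash

python3 -m jog '[[[0.008,0.0226,0,0,0,0.1174,0.2],[0.0145,0.0410,0,0,0,0.1174,0.2],[0.0165,0.0460,0,0,0,0.1174,0.2],[0.0165,0.0460,0,0,0,0.1174,0.2],[0.0165,0.0460,0,0,0,0.1174,0.2],[0.0145,0.0410,0,0,0,0.1174,0.2],[0.010,0.030,0,0,0,0.1174,0.2],[0,0,0,0,0,0,0.2],[0,0,0,0,0,0,0.2],[0,0,0,0,0,0,0.2]]]' 30; python3 r.py;  python3 - <<'E'
from h import *
h=grab_frame("scene");g=grab_frame("side")
cc=lambda fr,x,y,r:cv2.resize(fr["pixels"][y-r:y+r,x-r:x+r,::-1],(390,390),interpolation=cv2.INTER_CUBIC)
cv2.imwrite("pics/s8.png",np.hstack([cc(g,263,215,35),cc(h,289,220,45)]))
E
python3 r.py
```

```text
t: 23.18
eef_pos: [0.5876, 0.0134, 0.1996]
ee_rot: [3.141, -0.0, -1.27]
force: [-0.1, 0.1, -0.7]
width: 0.0293
23.18 [0.5876 0.0134 0.1996] 287.2098763940964 W 29.34423357840304 [-0.1  0.1 -0.7] [-0.14  0.15  0.05]
23.27 [0.5877 0.0134 0.2   ] 287.2135684871267 W 29.658090229325555 [ 0.5  0.  -0.4] [-0.13  0.17  0.  ]
```

View pics/s8.png

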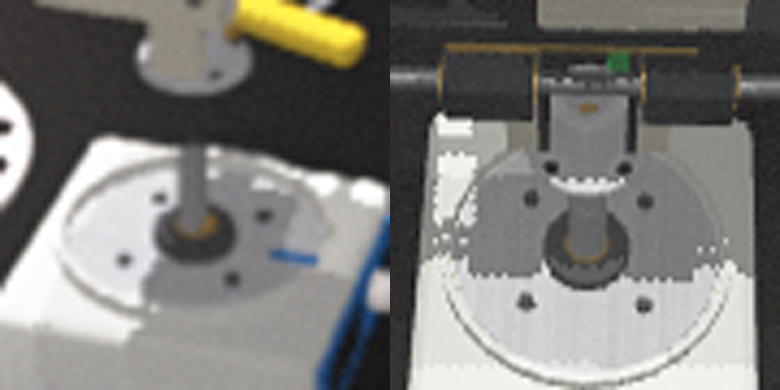

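```bash

python3 -m jog '[[[0.0003,0.001,-0.015,0,0,0,0.2],[0,0,-0.020,0,0,0,0.2],[0,0,-0.005,0,0,0,0.2],[0,0,0,0,0,0,0.2],[0,0,0,0,0,0,0.2]]]' 30; python3 r.py; python3 -m jog '[[[0,0,-0.003,0,0,0,0.2],[0,0,-0.002,0,0,0,0.2],[0,0,-0.002,0,0,0,0.2]]]' >/dev/null; python3 r.py;  python3 -m jog '[[[0,0,-0.001,0,0,0,0.2],[0,0,0,0,0,0,0.2]]]' >/dev/null; python3 r.py
```

```text
t: 23.9
eef_pos: [0.5887, 0.0153, 0.1606]
ee_rot: [-3.141, -0.0, -1.269]
force: [-0.2, -0.5, -0.5]
width: 0.0294
23.9 [0.5887 0.0153 0.1606] 287.30926678537276 W 29.42184504416566 [-0.2 -0.5 -0.5] [-0.12  0.15  0.02]
24.27 [0.5883 0.0153 0.153 ] 287.3041404975791 W 29.454197128095185 [-0.4  0.1 -0.6] [-0.11  0.14 -0.01]
24.52 [0.5883 0.0151 0.152 ] 287.30352459460175 W 29.83312202088706 [ 0.1 -0.2 -0.8] [-0.37  0.07 -0.02]
```

```bash

python3 -m jog '[[[0,-0.0003,-0.002,0,0,0,0.2],[0,0,-0.002,0,0,0,0.2],[0,0,-0.001,0,0,0,0.2],[0,0,0,0,0,0,0.2]]]' >/dev/null; python3 r.py;  python3 -m jog '[[[0,0,-0.001,0,0,0,0.2],[0,0,-0.001,0,0,0,0.2],[0,0,-0.001,0,0,0,0.2],[0,0,0,0,0,0,0.2]]]' >/dev/null; python3 r.py;python3 -m jog '[[[0,0,-0.001,0,0,0,0.2],[0,0,-0.001,0,0,0,0.2],[0,0,0,0,0,0,0.2]]]' >/dev/null; python3 r.py
```

```text
25.02 [0.5883 0.0149 0.1469] 287.3043956215666 W 29.468009056765652 [-0.5 -1.4 -1.5] [-0.4   0.01  0.  ]
25.52 [0.5882 0.0149 0.1439] 287.30130723331183 W 29.571742202625725 [ 0.3 -1.  -0.6] [-0.69  0.1   0.01]
25.9 [0.5882 0.0148 0.1419] 287.29851047853947 W 29.57079667559823 [ 0.  -1.1 -1.1] [-0.89  0.19  0.02]
```

```bash

python3 -m jog '[[[0,-0.0004,-0.003,0,0,0,0.2],[0,0,-0.003,0,0,0,0.2],[0,0,-0.003,0,0,0,0.2],[0,0,0,0,0,0,0.2]]]' >/dev/null; python3 r.py;  python3 -m jog '[[[0,0,-0.004,0,0,0,0.2],[0,0,-0.004,0,0,0,0.2],[0,0,-0.004,0,0,0,0.2],[0,0,0,0,0,0,0.2]]]' >/dev/null; python3 r.py
```

```text
26.4 [0.5882 0.0146 0.1326] 287.30299560383037 W 29.498113406923945 [-0.3 -0.5 -1. ] [-0.19  0.44 -0.  ]
26.9 [0.5882 0.0145 0.1206] 287.3025110990213 W 30.011673841997343 [-1.8  1.3 -1. ] [-0.23  0.53 -0.02]
```

```bash

python3 -m jog '[[[0,0,-0.003,0,0,0,0.2],[0,0,-0.002,0,0,0,0.2],[0,0,0,0,0,0,0.2]]]' >/dev/null; python3 r.py;  python3 -m jog '[[[0,0,-0.001,0,0,0,0.2],[0,0,-0.0005,0,0,0,0.2],[0,0,0,0,0,0,0.2]]]' >/dev/null; python3 r.py
```

```text
27.27 [0.5882 0.0145 0.1158] 287.3022908602532 W 29.777822341393893 [-1.6 -0.7 -0.7] [-0.19  0.5   0.  ]
27.65 [0.5883 0.0145 0.1146] 287.30146526056984 W 29.64665137199246 [-1.3 -1.  -0.1] [-0.36  0.66 -0.01]
```

```bash

python3 -m jog '[[[0,0,-0.0005,0,0,0,0.2],[0,0,0,0,0,0,0.2]]]' >/dev/null; python3 r.py;  python3 -m jog '[[[0,0,-0.0005,0,0,0,0.2],[0,0,0,0,0,0,0.2]]]' >/dev/null; python3 r.py;python3 -m jog '[[[0,0,-0.0005,0,0,0,0.2],[0,0,0,0,0,0,0.2]]]' >/dev/null; python3 r.py
```

```text
27.9 [0.5882 0.0145 0.1143] 287.305344221791 W 29.96406310856038 [-2.9 -0.8  2.4] [-0.39  1.11  0.04]
28.15 [0.5883 0.0145 0.1142] 287.3162916700092 W 29.783941312475374 [-4.3  0.4  7.6] [-0.21  1.89 -0.04]
28.4 [0.5883 0.0145 0.1142] 287.3228038759581 W 29.651069231223136 [-6.4 -0.3 10.7] [-0.13  2.48 -0.07]
```

```bash

python3 -m jog '[[[-0.0004,0,0,0,0,0,0.2],[0,0,0,0,0,0,0.2],[0,0,0,0,0,0,0.2]]]' >/dev/null; python3 r.py;  python3 - <<'E'
from h import *
h=grab_frame("scene");g=grab_frame("side");s=st();f=grab_frame("wrist");save(h,"sc9.png")
cc=lambda fr,x,y,r:cv2.resize(fr["pixels"][y-r:y+r,x-r:x+r,::-1],(390,390),interpolation=cv2.INTER_CUBIC)
cv2.imwrite("pics/s9.png",np.hstack([cc(g,265,220,38),cc(h,289,228,45)]))
save(f,"w9.png",(180,150,370,310),4)
E
python3 r.py
```

```text
28.77 [0.5883 0.0145 0.1142] 287.3230493153193 W 29.79580289901177 [-4.7 -0.6  9.6] [-0.3   1.92 -0.04]
28.93 [0.5883 0.0145 0.1142] 287.32721327294735 W 29.645282526233228 [-4.6 -2.1  8.7] [-0.26  1.92  0.01]
```

View pics/s9.png

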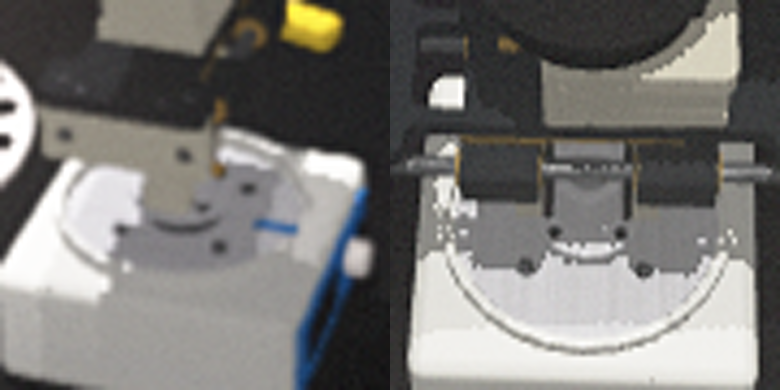

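View pics/w9.png

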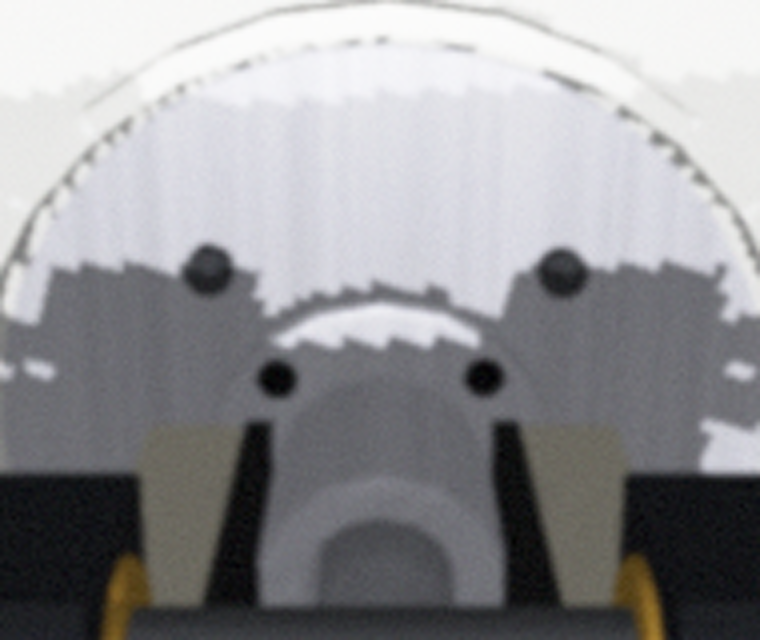

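View pics/sc9.png

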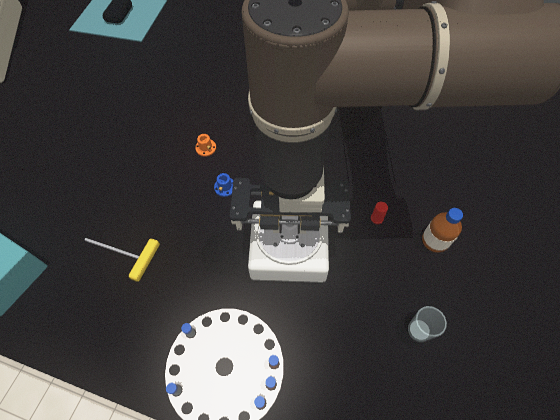

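The hub's flange sits on the shoulder, its screw points to the gap, and the red cap stands at (379,213). The bottle (440,232), beaker (427,323) and hex key (144,260) look unmoved. I'm handing in.

```bash
python3 -c "
from station import job_done
print(job_done())"; python3 r.py
```

```text
the job is handed in; nothing more can be done
None
the job is handed in; nothing more can be done
```

The hub is on the shaft, fully down, and the job was handed in at about 29 s with the gripper still holding it and pressing lightly down.

- **Cap:** I lifted the red cap off and stood it upright on the bench at about (0.46, 0.17). The side and scene views after release showed it standing.
- **Flat:** Light pinches gave about 13.6, 13.4, 12.8 and 14.4 mm at 232, 242, 262 and 282° and about 11.8 mm at 252°, so the flat faced about 252°. The readings scattered by about 0.3 mm. A firm pinch squared it, and I turned it 55° to about 197°, the direction of the drive's front. The wrist view afterwards showed the flat facing front.
- **Hub:** I took it by the neck with the screw side facing 150°, turned it 47° and slid it on with almost no resistance. It stopped at tool height 114.2 mm, exactly the height expected with the hub on the shoulder.

**Last checks:**
- The push down was about 9 N and the grip setting 30 N, with the pads 29.7 mm apart on the neck. A sideways force of about 5 N remained.
- The hub's direction was within about 1° of the drive's front by my measurements. The last side view showed brass on the gap side, but the gripper partly hid the screw.
- The bottle, beaker, hex key and the blue and orange hubs looked unmoved in the last scene picture. The arm hid the green cap there, and I last saw it in place after setting down the red cap.

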